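# Power up the test console and hold the start button

### The arm

A 6-joint arm with a two-finger parallel gripper is mounted at the origin on a cart in front of the work surface, level with it; the furniture and walls round the work are solid. World frame = base frame: x ahead of the robot, y to its left, z up, the work surface at z = 0. Lengths are in m, angles in rad, forces in N, time in s.
With the tool pointing down it reaches from about 0.275 to 0.825 m from the base axis. Payload 5.2 kg.
Tool frame: the origin (TCP) lies at the very end of the fingers, on their centre line; the grasp point (between the pads) lies 19 mm behind it; z points along the fingers, y is the direction in which the jaws open and shut (so a half turn about z gives the same grasp; the last joint's range is limited). The gripper opens to 93 mm and grips with 3 to 60 N. Pads are 15 mm wide; open, the fingers measure 128 mm over their backs; the gripper's body (75 mm by 188 mm) begins 65 mm behind the grasp point.
Start: joints at [-1.324, 0.259, 1.535, -0, 1.348, -0.203], TCP at [0.239, -0.495, 0.219] pointing down, gripper open.
Joint ranges: [-3.14, 3.14], [-0.91, 2.08], [0.19, 2.58], [-1.22, 4.36], [0.22, 2.71], [-3.12, 3.12]. Speed limits (rad/s): [2.57, 2.57, 3.14, 3.14, 3.14, 3.14].

### API

Orientations are given as a unit quaternion [w, x, y, z].
In Python, from workcell import r, viewer, nets gives the robot as it stands.
- The arm moves only by the tool send_rows, never from a script. Its argument "moves" is one flat list of numbers, 7 for each row, row after row: the turn, a rotation vector about the tool's x, y, z in degrees, then the shift along the tool's x, y, z in mm, then the finger opening in mm, from 0 to 93. In form: [wx, wy, wz, x, y, z, grip, wx, wy, wz, x, y, z, grip, ...]. A call has 1 to 5 rows; each row shifts and turns the commanded pose from where the row before left it, along the tool's axes as they then stand; what a row does not reach is not made up. A row lasts 1/8 s, in which the tool goes at most 62.5 mm and 10.7 degrees, less where a joint would pass 70% of its speed; a pose out of reach is approached as far as the arm can. A call is refused whole if a number of a shift passes 62.5 or a number of a turn 10.7, either way. A call with a gripper value outside its range is refused whole. The fingers move at their own pace and stop on an object; "newtons" is the grip in N (left out, the last holds). Time passes only in rows, so rows that do not move let the fingers close. It gives the time, the measured TCP pose, the force and the opening at its end, in the units of the state.
- r.read_state(): the state, without advancing time (a new reading comes with each control period).
- viewer.read_camera(name): name is "scene" or "side" or "wrist"; returns a dict with "color" (420x560x3 uint8, red, green, blue), "K" (3x3 intrinsics, pixels), "origin" and "rotation" of the camera in the world. Camera axes: x right, y down, z forward; pixel columns grow to the right and rows downward; lengths in m; the calibration is good to about 2 mm. A picture is of the moment at which its call begins. There is no depth.
- r.job_done(): hands the job in, once; it reports no verdict.
Trained networks look in a picture, given as the dict that the camera call returned (one of the last four; its "shot" number tells which), for a name from the list of things; names that differ only in an ending like _2 or _b are one class to them, and where a whole thing is asked for, a point or a joint stands for the part that bears it (a point fixed in the world has none). Each returns a list of dicts, best first, with "conf" (0 to 1); they miss things now and then, are a little off and sometimes report something else, mostly with a low value. They report only what shows in the picture. A call takes as long as a camera call.
- nets.find_in(picture, label): "rect" ([left, top, right, bottom] in pixels, round what is visible of it).
The state is a dict: "clock": time; "q": joint angles; "qvel": joint speeds; "joint_torque": joint torques, N m; "eef_pos": TCP position; "orientation": TCP orientation; "wrist_force": force on the tool from outside, world axes, zero at the start; "wrist_torque": the same for the moment, N m; "gripper_width": finger opening in m.
Only numpy, scipy, OpenCV 4.12 (cv2) and the standard library are available. Lean on these libraries where they do the work, as an engineer would, in place of code of your own. Each camera call takes 0.05 s, during which the arm holds its last target. There are 200 camera calls.

### The job

Start the bench test by pressing only: first press down the raised, green-dotted end of the white rocker on the black switch box until it tips fully over, then push the blue console button fully in (it stays in), then press the green button fully down. The program finishes while the fingers are still holding the green button down. Leave the red stop button unpressed, and do not lift or push aside the switch box or the things lying around it.

Things in the scene. Friction and masses are not known exactly. Their poses are not given: they have to be found in the camera images.
- console: Fixed grey console box, 110 mm (its x) by 240 mm (its y), flat aluminium top 50 mm above the bench. Origin: centre of its underside; its y axis runs along the row of buttons. On top stand three buttons in a row, at y = -80, 0 and +80 mm and x = 0 of the console; which colour stands in which place changes. Each has a fixed steel collar, 42 mm across and 5 mm high.
- blue_top (a point): Centre of the top face of the blue round push button: a flat cap 30 mm across, 20 mm above the console's top (70 mm above the bench) when out, 12 mm above it when fully in. The point moves with the cap. Pressed straight down.
- blue (a joint): How far the blue button is pushed in: 0 out, 0.008 m fully in (hard stop). No spring: it resists with about 3 N all the way and stays where it was left.
- green_top (a point): Centre of the top face of the green round push button: a flat cap 30 mm across, 20 mm above the console's top (70 mm above the bench) when out. The point moves with the cap. Pressed straight down.
- green (a joint): How far the green button is pressed: 0 out, 0.008 m fully down (hard stop). Spring return: 2 N to start, 6 N fully down; it comes up when let go.
- red_top (a point): Centre of the top of the red mushroom-shaped stop button on a yellow disc: cap 40 mm across, its top 25 mm above the console's top (75 mm above the bench). Not to be pressed.
- red (a joint): How far the red stop button is pressed: 0 out, 0.008 m fully down. Spring return, 2 to 6 N.
- switch_box: Loose black switch box with rubber feet, 0.9 kg, 100 mm (its x) by 66 mm (its y), top of the grey frame round the rocker 48 mm above the bench. Origin: centre of its underside. The white rocker lies in the middle of its top, 55 mm along the box's x by 32 mm along y, and tips about the box's y axis, 52 mm above the bench; the end with the green dot is the one towards the box's -x.
- rocker_dot (a point): The green dot (9 mm across) on the white rocker's face, 20 mm from the tipping axis, on the box's -x side, 8 mm from that end of the rocker; the place to press straight down. It lies about 58 mm above the bench when the rocker is off and about 51 mm when it is on; it moves with the rocker.
- rocker (a joint): Angle of the rocker: 0 off (dotted end raised), 0.36 rad fully on (dotted end down, hard stop). No spring: a friction of 0.04 N m (2 N at the dot, up to 5 N when pressed nearer the axis), stays where it is left.
- heatsink: Loose black finned heat sink, 40 x 40 x 22 mm, origin at the centre of its underside. Bystander.
- tape_roll: Loose roll of amber tape lying flat, 74 mm across, 15 mm high, origin at the centre of its underside. Bystander.
- stick: Loose orange USB stick lying flat, 18 x 54 x 8 mm, origin at the centre of its underside. Bystander.

How it is judged:
By the outcome, as a careful person would: the job done as asked, in the order asked, and still so for the second after the job is handed in, while the arm keeps its last pose, push and grip.
It also fails if it takes over 40 s, if anything falls off the work surface, if the arm or the gripper's body presses on something with over 40 N, if the wrist force passes 120 N, or if a joint passes its speed limit or range.

## Working session

There is one attempt and no reset: what is moved stays moved. The work goes in short steps, Python scripts to look and compute and a tool call to move; the robot and the scene stay as the last step left them, time stands still between calls to the robot, and variables do not carry over. Pictures are saved under pics/ and viewed, about 8 in all and at most 12, crops included, and the job is handed in when it is done.

Besides the shell and the picture viewer there is one more tool, called after "Call:" by a JSON object that holds its "api" and its "payload". send_rows: Moves the arm, as the interface text tells. Its arguments: {"type":"object","properties":{"moves":{"type":"array","items":{"type":"number"}},"newtons":{"type":"number"}},"required":["moves"]}

```bash
mkdir -p pics
cat > h.py <<'E'
import numpy as np, cv2
from workcell import r, viewer, nets
def ray(p,uv):
    d=np.linalg.inv(p["K"])@np.array([uv[0],uv[1],1.]); d=np.array(p["rotation"])@d
    return np.array(p["origin"]),d/np.linalg.norm(d)
def atz(p,uv,z):
    o,d=ray(p,uv); return o+d*(z-o[2])/d[2]
def tri(obs):
    A=np.zeros((3,3));b=np.zeros(3);L=[]
    for p,uv in obs:
        o,d=ray(p,uv);M=np.eye(3)-np.outer(d,d);A+=M;b+=M@o;L.append((o,M))
    x=np.linalg.solve(A,b);return x,[float(np.linalg.norm(M@(x-o))*1000) for o,M in L]
def save(p,n): cv2.imwrite(f"pics/{n}.png",p["color"][:,:,::-1])
E
cat > a.py <<'E'
from h import *
np.set_printoptions(precision=4,suppress=True)
s=r.read_state();print(s["clock"],s["eef_pos"],s["orientation"])
P={}
ims=[]
for c in("scene","side"):
    p=viewer.read_camera(c);P[c]=p;save(p,c+"0")
    print(c,p["origin"])
    for l in("blue_top","green_top","red_top","rocker_dot","switch_box","console","heatsink","tape_roll","stick"):
        f=nets.find_in(p,l)[:2]
        for k in f:
            R=k["rect"];print(l,np.round(R,0),round(k["conf"],2))
E
python3 a.py
```

```text
0.0 [ 0.239  -0.4948  0.2178] [-0.0009  0.9748  0.223  -0.    ]
scene [-0.2635  1.1279  0.7611]
blue_top [227. 233. 243. 246.] 0.54
green_top [191. 217. 274. 296.] 0.68
green_top [218. 250. 227. 261.] 0.52
red_top [244. 220. 259. 229.] 0.61
rocker_dot [308. 181. 326. 182.] 0.64
switch_box [298. 176. 335. 195.] 0.65
console [190. 220. 274. 293.] 0.61
tape_roll [143. 289. 174. 310.] 0.79
side [ 0.1303 -1.1184  0.6463]
red_top [266. 194. 280. 199.] 0.42
switch_box [281. 245. 321. 276.] 0.89
console [261. 184. 286. 216.] 0.75
heatsink [287. 299. 307. 317.] 0.65
```

View pics/scene0.png

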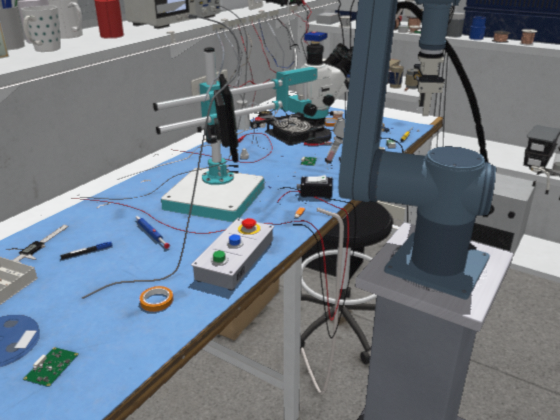

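View pics/side0.png

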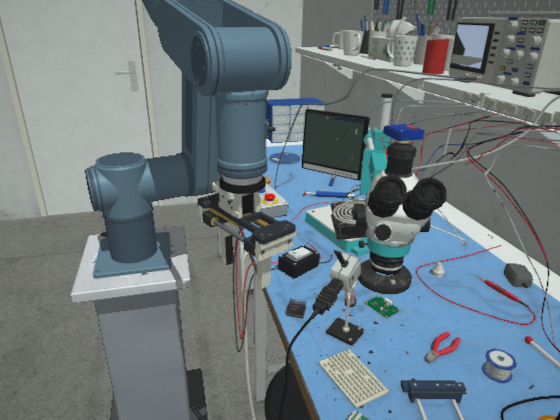

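```bash
cat > b.py <<'E'
from h import *
np.set_printoptions(precision=3,suppress=True)
a=viewer.read_camera("scene");b=viewer.read_camera("side");w=viewer.read_camera("wrist");save(w,"wrist0")
print(w["origin"],w["rotation"])
for n,uv,z in(("blue",(235,238),.068),("green",(222,255),.068),("red",(251,224),.07),("box",(317,181),.048),("tape",(158,300),.008)): print(n,atz(a,uv,z))
for n,uv,z in(("red",(273,196),.07),("box",(301,258),.035),("heatsink",(297,308),.011)): print("side",n,atz(b,uv,z))
for l in("switch_box","rocker_dot","heatsink","stick","blue_top"):print(l,[(np.round(k["rect"]),k["conf"]) for k in nets.find_in(w,l)[:1]])
E
python3 b.py
```

```text
[ 0.31  -0.46   0.384] [ 0.12   0.838 -0.526 -0.075]Traceback (most recent call last):
  File "b.py", line 5, in <module>
    for n,uv,z in(("blue",(235,238),.068),("green",(222,255),.068),("red",(251,224),.07),("box",(317,181),.048),("tape",(158,300),.008)): print(n,atz(a,uv,z))
                                                                                                                                                  ~~~^^^^^^^^
  File "h.py", line 7, in atz
    o,d=ray(p,uv); return o+d*(z-o[2])/d[2]
        ~~~^^^^^^
  File "h.py", line 4, in ray
    d=np.linalg.inv(p["K"])@np.array([uv[0],uv[1],1.]); d=np.array(p["rotation"])@d
                                                          ~~~~~~~~~~~~~~~~~~~~~~~^~
ValueError: matmul: Input operand 1 has a mismatch in its core dimension 0, with gufunc signature (n?,k),(k,m?)->(n?,m?) (size 3 is different from 4)
```

The scene view shows the console with red (249,223), blue (235,240) and green (218,256), the box at (317,186), the tape at (157,298) and the stick at (299,212). The side view shows the box at (299,260) and the heat sink at (297,308). The camera rotation is a quaternion, so I'll fix the helper.

```bash
sed -i 's/d=np.array(p\["rotation"\])@d/d=Rotation.from_quat(p["rotation"],scalar_first=True).apply(d)/; 1a from scipy.spatial.transform import Rotation' h.py
sed -i 's/;save(w,"wrist0")/;save(w,"wrist0b")/' b.py; python3 b.py
```

```text
[ 0.31  -0.46   0.384] [ 0.12   0.838 -0.526 -0.075]
blue [0.433 0.257 0.068]
green [0.413 0.334 0.068]
red [0.437 0.183 0.07 ]
box [ 0.439 -0.17   0.048]
tape [0.481 0.486 0.008]
side red [0.462 0.175 0.07 ]
side box [ 0.452 -0.181  0.035]
side heatsink [ 0.388 -0.356  0.011]
switch_box []
rocker_dot []
heatsink [(array([211.,   0., 253.,  24.]), 0.98)]
stick []
blue_top []
```

View pics/wrist0.png

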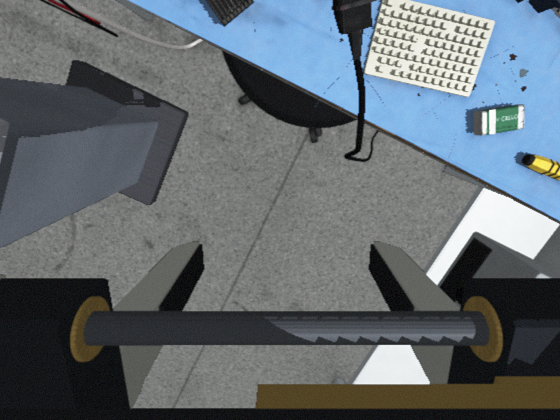

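The wrist view shows the heat sink at the top edge (230,10), but the box is out of view. I'll move towards the box with the fingers closing.

Call:
{"api": "send_rows", "payload": {"moves": [0, 0, 0, 46, -40, -6, 0, 0, 0, 0, 46, -40, -6, 0, 0, 0, 0, 46, -40, -6, 0, 0, 0, 0, 46, -40, -6, 0, 0, 0, 0, 46, -40, -6, 0]}}

```text
clock: 2.17
eef_pos: [0.3598, -0.2135, 0.2491]
orientation: [0.0, 0.975, 0.223, 0.0]
wrist_force: [1.1, -0.6, -0.2]
gripper_width: 0.0477
```

Call:
{"api": "send_rows", "payload": {"moves": [0, 0, 0, 0, 0, 0, 0, 0, 0, 0, 0, 0, 0, 0]}}

```text
clock: 2.42
eef_pos: [0.3594, -0.2155, 0.2489]
orientation: [0.001, 0.975, 0.224, -0.0]
wrist_force: [-0.2, -0.4, 0.1]
gripper_width: 0.0278
```

```bash
cat > c.py <<'E'
from h import *
import sys
np.set_printoptions(precision=4,suppress=True)
s=r.read_state();print(s["clock"],s["eef_pos"],s["orientation"],s["wrist_force"],s["gripper_width"])
w=viewer.read_camera("wrist");save(w,sys.argv[1]);print(w["origin"],w["rotation"],w["K"][0])
np.save(sys.argv[1]+".npy",np.array([{k:w[k] for k in("K","origin","rotation")}],dtype=object))
Z=dict(switch_box=.048,rocker_dot=.058,heatsink=.02,stick=.008,blue_top=.07,green_top=.07,red_top=.075,tape_roll=.015,console=.05)
for l,z in Z.items():
  for k in nets.find_in(w,l)[:1]:
    R=np.array(k["rect"]);c=(R[:2]+R[2:])/2;print(l,np.round(R),round(k["conf"],2),atz(w,c,z))
E
python3 c.py w1
```

```text
2.425 [ 0.3594 -0.2155  0.2489] [ 0.0006  0.9747  0.2236 -0.    ] [-0.1619 -0.3531  0.0972] 0.02775455388757741
[ 0.4302 -0.1797  0.414 ] [ 0.1206  0.8387 -0.5258 -0.0745] [323.8303   0.     286.0172]
switch_box [257.  37. 320. 142.] 0.84 [ 0.452  -0.1731  0.048 ]
rocker_dot [272.  69. 304. 121.] 0.89 [ 0.4457 -0.1748  0.058 ]
heatsink [370. 182. 415. 224.] 0.63 [ 0.3889 -0.3498  0.02  ]
stick [148.  47. 199.  76.] 0.71 [ 0.4235 -0.0398  0.008 ]
```

View pics/w1.png

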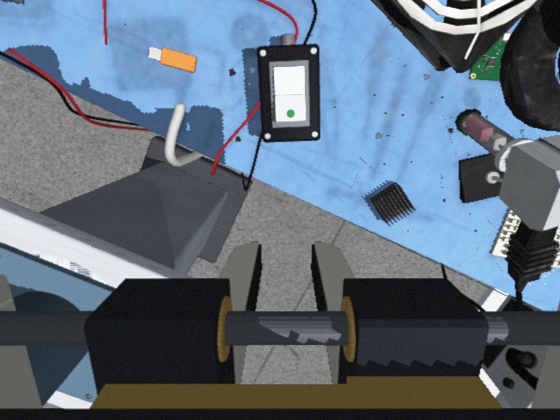

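The box is at (290,92), with its long axis nearly vertical in the image and its green dot at (291,113). The stick is at (173,60) and the heat sink at (390,203). I'll refine the dot by colour and plan a second view.

```bash
cat >> h.py <<'E'
def dot(img,R,lo=(40,120,60),hi=(90,255,255)):
    x0,y0,x1,y1=[int(v) for v in R]
    m=cv2.inRange(cv2.cvtColor(img[y0:y1,x0:x1],cv2.COLOR_RGB2HSV),lo,hi)
    n,_,st,c=cv2.connectedComponentsWithStats(m)
    if n<2: return None
    i=1+st[1:,4].argmax(); return c[i]+[x0,y0],st[i,4]
def tool(d):  # world vector in tool axes, mm
    q=r.read_state()["orientation"]; return Rotation.from_quat(q,scalar_first=True).inv().apply(d)*1000
E
cat > d.py <<'E'
from h import *
np.set_printoptions(precision=4,suppress=True)
w=np.load("w1.npy",allow_pickle=True)[0]
img=cv2.imread("pics/w1.png")[:,:,::-1]
uv,a=dot(img,(268,60,312,130));print(uv,a,atz(w,uv,.058))
s=r.read_state();D=atz(w,uv,.058);print(tool(D-s["eef_pos"]))
# long sides of box via corner screws
c=[atz(w,p,.048) for p in((264,52),(313,49),(267,137),(317,135))]
for k in c:print(k)
ax=(c[0]+c[1]-c[2]-c[3]);print("box +x yaw",np.degrees(np.arctan2(ax[1],ax[0])))
E
python3 d.py
```

```text
[290.0526 113.0789] 38 [ 0.4304 -0.1851  0.058 ]
[ 77.5637   3.4639 190.5178]
[ 0.4733 -0.1343  0.048 ]
[ 0.4979 -0.1786  0.048 ]
[ 0.3964 -0.1734  0.048 ]
[ 0.4225 -0.2223  0.048 ]
box +x yaw 28.537265696037068
```

Call:
{"api": "send_rows", "payload": {"moves": [0, 0, 0, 15, 0, 20, 0, 0, 0, 0, 15, 0, 20, 0, 0, 0, 0, 0, 0, 0, 0]}}

```text
clock: 3.3
eef_pos: [0.3859, -0.2012, 0.2074]
orientation: [-0.001, 0.975, 0.224, -0.001]
wrist_force: [0.7, -0.3, 0.2]
gripper_width: 0.0004
```

```bash
cat > e.py <<'E'
from h import *
np.set_printoptions(precision=4,suppress=True)
w1=np.load("w1.npy",allow_pickle=True)[0]; im1=cv2.imread("pics/w1.png")[:,:,::-1]
w=viewer.read_camera("wrist");save(w,"w2")
k=nets.find_in(w,"switch_box")[0]["rect"];print(k)
u1,_=dot(im1,(268,60,312,130));u2=dot(w["color"],k);print(u2)
X,e=tri([(w1,u1),(w,u2[0])]);print("tri",X,e,"z58",atz(w,u2[0],.058))
s=r.read_state();print(s["eef_pos"],s["gripper_width"],tool(atz(w,u2[0],.058)-s["eef_pos"]))
E
python3 e.py
```

```text
[256.0, 60.6, 326.2, 174.8]
(array([292.4255, 145.6809]), np.int32(47))
tri [ 0.4304 -0.1851  0.0577] [0.005461701722509879, 0.005461701722504742] z58 [ 0.4305 -0.185   0.058 ]
[ 0.3862 -0.2023  0.209 ] 0.00016002942323331787 [ 47.4558   3.7127 151.003 ]
```

Two views agree on the dot at (0.4304, -0.185, 0.0577), consistent with the stated 58 mm. I'll go above it and then press in small steps.

Call:
{"api": "send_rows", "payload": {"moves": [0, 0, 0, 23, 2, 50, 0, 0, 0, 0, 23, 2, 50, 0, 0, 0, 0, 0, 0, 35, 0, 0, 0, 0, 0, 0, 0, 0]}}

```text
clock: 3.9
eef_pos: [0.428, -0.1851, 0.0724]
orientation: [-0.002, 0.975, 0.223, -0.002]
wrist_force: [0.1, 0.1, 0.1]
gripper_width: 0.0009
```

Call:
{"api": "send_rows", "payload": {"moves": [0, 0, 0, 0, 0, 0, 0]}}

```text
clock: 4.03
eef_pos: [0.4303, -0.1869, 0.0754]
orientation: [0.001, 0.975, 0.223, 0.001]
wrist_force: [0.5, -0.2, -0.1]
gripper_width: 0.0006
```

```bash
python3 -c "
from h import *
s=r.read_state();print(s['clock'],s['eef_pos'],s['wrist_force'],tool(np.array([.4304,-.185,.0577])-s['eef_pos']))"
```

```text
4.025 [ 0.43030232 -0.18687289  0.07537471] [ 0.48632532 -0.22383843 -0.07972487] [ 0.88276757 -1.68517339 17.67182728]
```

Call:
{"api": "send_rows", "payload": {"moves": [0, 0, 0, -2, -1, 10, 0, 0, 0, 0, 0, 0, 4, 0, 0, 0, 0, 0, 0, 3, 0, 0, 0, 0, 0, 0, 3, 0, 0, 0, 0, 0, 0, 0, 0]}}

```text
clock: 4.65
eef_pos: [0.4273, -0.1857, 0.0535]
orientation: [-0.0, 0.975, 0.223, 0.0]
wrist_force: [-0.1, 0.3, -0.8]
gripper_width: 0.0005
```

Call:
{"api": "send_rows", "payload": {"moves": [0, 0, 0, 0, 0, 2, 0, 0, 0, 0, 0, 0, 0, 0]}}

```text
clock: 4.9
eef_pos: [0.4274, -0.1857, 0.0516]
orientation: [-0.0, 0.975, 0.223, 0.0]
wrist_force: [0.2, 0.5, 1.0]
gripper_width: 0.0004
```

Call:
{"api": "send_rows", "payload": {"moves": [0, 0, 0, 0, 0, 1.5, 0, 0, 0, 0, 0, 0, 0, 0]}}

```text
clock: 5.15
eef_pos: [0.4275, -0.1857, 0.0511]
orientation: [0.0, 0.975, 0.223, 0.0]
wrist_force: [-3.4, 1.5, 11.1]
gripper_width: 0.0006
```

Call:
{"api": "send_rows", "payload": {"moves": [0, 0, 0, 0, 0, 1, 0, 0, 0, 0, 0, 0, 0, 0]}}

```text
clock: 5.4
eef_pos: [0.4275, -0.1858, 0.0509]
orientation: [0.0, 0.975, 0.223, 0.0]
wrist_force: [-4.8, 3.1, 19.6]
gripper_width: 0.0005
```

Hard stop at 51 mm with 20 N, so the rocker has gone over. I'll lift and look.

Call:
{"api": "send_rows", "payload": {"moves": [0, 0, 0, 0, 0, -15, 0, 0, 0, 0, 0, 0, -40, 0, 0, 0, 0, -20, 0, -50, 0, 0, 0, 0, -20, 0, -50, 0, 0, 0, 0, 0, 0, 0, 0]}}

```text
clock: 6.02
eef_pos: [0.3925, -0.2051, 0.2079]
orientation: [0.003, 0.975, 0.222, 0.002]
wrist_force: [1.3, -0.2, -0.1]
gripper_width: 0.0005
```

```bash
python3 c.py w3
python3 - <<'E'
import cv2
a=cv2.imread('pics/w2.png')[30:210,200:380];b=cv2.imread('pics/w3.png')[30:210,200:380]
cv2.imwrite('pics/cmp.png',cv2.resize(cv2.hconcat([a,b]),None,fx=2.2,fy=2.2,interpolation=cv2.INTER_CUBIC))
E
```

```text
6.025 [ 0.3925 -0.2051  0.2079] [0.0034 0.9749 0.2224 0.0023] [ 1.261  -0.178  -0.1267] 0.0005065913543871038
[ 0.4624 -0.1688  0.3733] [ 0.1208  0.838  -0.5274 -0.071 ] [323.8303   0.     286.0172]
switch_box [249.  66. 321. 177.] 0.94 [ 0.4553 -0.174   0.048 ]
rocker_dot [267.  97. 299. 157.] 0.69 [ 0.4503 -0.1747  0.058 ]
heatsink [372. 220. 422. 264.] 0.64 [ 0.3878 -0.3525  0.02  ]
stick [130.  76. 184. 105.] 0.77 [ 0.4241 -0.0386  0.008 ]
red_top [370. 219. 418. 260.] 0.48 [ 0.4004 -0.3202  0.075 ]
```

View pics/cmp.png

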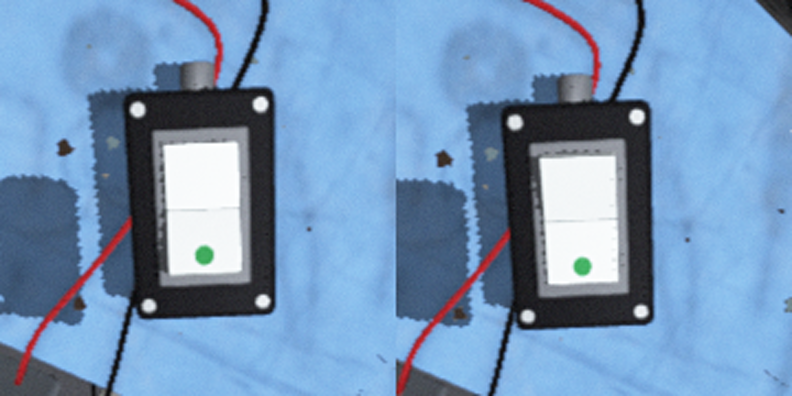

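The box has not moved. From directly above, the tilt can't be judged, so I'll stop on the way to the console for an oblique look at the dot's height.

Call:
{"api": "send_rows", "payload": {"moves": [0, 0, 0, 21, -53, -6, 0, 0, 0, 0, 21, -53, -6, 0, 0, 0, 0, 21, -53, -6, 0, 0, 0, 0, 0, 0, 0, 0, 0, 0, 0, 0, 0, 0, 0]}}

```text
clock: 7.15
eef_pos: [0.3791, -0.0327, 0.2221]
orientation: [0.0, 0.975, 0.224, 0.0]
wrist_force: [0.5, 0.1, 0.4]
gripper_width: 0.0004
```

```bash
python3 c.py w4
cat > f.py <<'E'
from h import *
np.set_printoptions(precision=4,suppress=True)
def L(n): return np.load(n+".npy",allow_pickle=True)[0],cv2.imread(f"pics/{n}.png")[:,:,::-1]
w3,i3=L("w3");w4,i4=L("w4")
u3=dot(i3,(249,66,321,177));
import sys
u4=dot(i4,[int(v) for v in sys.argv[1:5]]) ;print(u3,u4)
X,e=tri([(w3,u3[0]),(w4,u4[0])]);print("dot now",X,e)
E
echo
```

```text
7.15 [ 0.3791 -0.0327  0.2221] [0.0004 0.9747 0.2237 0.0001] [0.5225 0.0614 0.4345] 0.0004056807674190091
[0.4498 0.003  0.3874] [ 0.1204  0.8388 -0.5257 -0.0746] [323.8303   0.     286.0172]
switch_box [391. 130. 468. 231.] 0.81 [ 0.4527 -0.1666  0.048 ]
rocker_dot [417. 163. 456. 212.] 0.93 [ 0.4494 -0.1723  0.058 ]
heatsink [488. 258. 539. 302.] 0.67 [ 0.391  -0.3467  0.02  ]
stick [283. 136. 328. 160.] 0.66 [ 0.4228 -0.0364  0.008 ]
blue_top [ 3.  0. 42. 15.] 0.8 [0.4279 0.2453 0.07  ]
red_top [ 81.   0. 131.  46.] 0.9 [0.4479 0.1743 0.075 ]
console [  2.   0. 182.  94.] 0.68 [0.422  0.1938 0.05  ]
```

```bash
python3 f.py 391 130 468 231
```

```text
(array([284.1905, 150.9286]), np.int32(42)) (array([433.4516, 207.2903]), np.int32(31))
dot now [ 0.4296 -0.1856  0.05  ] [0.022507274048352597, 0.02250727404836079]
```

Call:
{"api": "send_rows", "payload": {"moves": [0, 0, 0, 20, -54, -6, 0, 0, 0, 0, 20, -54, -6, 0, 0, 0, 0, 20, -54, -6, 0, 0, 0, 0, 20, -54, -6, 0, 0, 0, 0, 0, 0, 0, 0]}}

```text
clock: 8.28
eef_pos: [0.3561, 0.2003, 0.2466]
orientation: [-0.001, 0.974, 0.227, 0.0]
wrist_force: [-0.3, -0.6, -0.3]
gripper_width: 0.0003
```

```bash
python3 c.py w5
```

```text
8.275 [0.3561 0.2003 0.2466] [-0.0005  0.974   0.2266  0.0004] [-0.3248 -0.5597 -0.2596] 0.000338448972560398
[0.4266 0.2361 0.4119] [ 0.1197  0.8405 -0.5232 -0.0745] [323.8303   0.     286.0172]
switch_box [540. 204. 560. 283.] 0.6 [ 0.4297 -0.1188  0.048 ]
stick [452. 201. 496. 222.] 0.79 [ 0.4222 -0.0393  0.008 ]
blue_top [257.  72. 286. 107.] 0.63 [0.4391 0.2585 0.07  ]
green_top [178.  54. 212.  83.] 0.7 [0.4238 0.3335 0.07  ]
red_top [325.  92. 370. 135.] 0.82 [0.452  0.1802 0.075 ]
console [153.   2. 398. 171.] 0.84 [0.4441 0.2573 0.05  ]
```

View pics/w5.png

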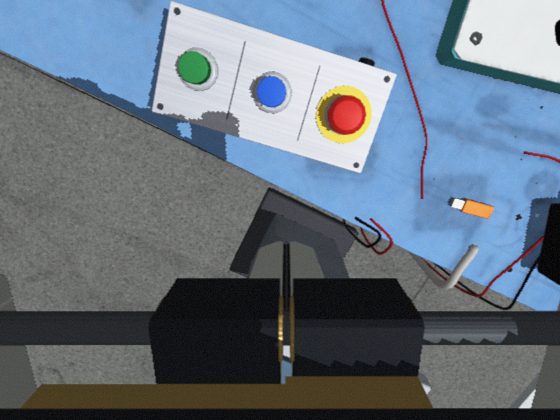

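The console is in view with green (194,67), blue (271,91) and red (346,115). The rocker dot now triangulates to 50 mm, so it is on. I'll take a second, closer view to triangulate the caps.

Call:
{"api": "send_rows", "payload": {"moves": [0, 0, 0, 15, 5, 25, 0, 0, 0, 0, 15, 5, 25, 0, 0, 0, 0, 0, 0, 0, 0, 0, 0, 0, 0, 0, 0, 0]}}

```text
clock: 9.28
eef_pos: [0.3882, 0.2006, 0.1967]
orientation: [-0.0, 0.975, 0.223, -0.0]
wrist_force: [0.2, 1.1, -0.2]
gripper_width: 0.0006
```

```bash
python3 c.py w6
cat > g.py <<'E'
from h import *
np.set_printoptions(precision=4,suppress=True)
def L(n): return np.load(n+".npy",allow_pickle=True)[0],cv2.imread(f"pics/{n}.png")[:,:,::-1]
w5,i5=L("w5");w6,i6=L("w6")
H=dict(blue=((105,120,60),(130,255,255),.07),green=((45,120,40),(85,255,255),.07))
s=r.read_state()
for n,(lo,hi,z) in H.items():
    a=dot(i5,(150,0,400,175),lo,hi);b=dot(i6,(100,0,430,230),lo,hi)
    X,e=tri([(w5,a[0]),(w6,b[0])]);T=atz(w6,b[0],z)
    print(n,a,b,"tri",X,np.round(e,2),"z",atz(w5,a[0],z),T,"tool",tool(T-s["eef_pos"]))
E
python3 g.py
```

```text
9.275 [0.3882 0.2006 0.1967] [-0.0001  0.9749  0.2227 -0.    ] [ 0.2321  1.1148 -0.1896] 0.0006318575329395867
[0.4591 0.236  0.362 ] [ 0.1201  0.8383 -0.5265 -0.075 ] [323.8303   0.     286.0172]
switch_box [552. 280. 560. 308.] 0.46 [ 0.4148 -0.1146  0.048 ]
heatsink [237. 106. 271. 140.] 0.25 [0.4341 0.2604 0.02  ]
stick [458. 232. 504. 256.] 0.71 [ 0.4237 -0.0366  0.008 ]
blue_top [235. 101. 271. 142.] 0.6 [0.4389 0.2582 0.07  ]
green_top [145.  80. 183. 114.] 0.68 [0.4243 0.3346 0.07  ]
red_top [316. 125. 361. 171.] 0.62 [0.4515 0.1807 0.075 ]
tape_roll [56.  1. 93.  4.] 0.49 [0.4613 0.4583 0.015 ]
blue (array([193.4842, 134.6937]), np.int32(950)) (array([311.0381,  44.6165]), np.int32(2151)) tri [0.4377 0.2301 0.4597] [5.18 5.18] z [0.3637 0.3118 0.07  ] [0.5153 0.2401 0.07  ] tool [131.4209  19.9212 126.3828]
green (array([193.8698,  67.5845]), np.int32(799)) (array([164.2249,  96.601 ]), np.int32(1045)) tri [0.4238 0.3377 0.0615] [0. 0.] z [0.4238 0.3352 0.07  ] [0.4248 0.3348 0.07  ] tool [  91.0499 -104.7711  126.3639]
```

```bash
sed -i 's/(105,120,60)/(105,170,60)/; s/a=dot.*/a=dot(i5,(250,68,292,112) if n=="blue" else (170,40,220,95),lo,hi);b=dot(i6,(228,96,278,148) if n=="blue" else (140,70,190,120),lo,hi)/' g.py; python3 g.py
```

```text
blue (array([270.8537,  91.4149]), np.int32(670)) (array([252.4705, 122.679 ]), np.int32(863)) tri [0.4374 0.2585 0.0641] [0.05 0.05] z [0.4372 0.2582 0.07  ] [0.4378 0.258  0.07  ] tool [ 69.3873 -29.9627 126.3609]
green (array([193.8698,  67.5845]), np.int32(799)) (array([164.2249,  96.601 ]), np.int32(1045)) tri [0.4238 0.3377 0.0615] [0. 0.] z [0.4238 0.3352 0.07  ] [0.4248 0.3348 0.07  ] tool [  91.0499 -104.7711  126.3639]
```

The caps are at blue (0.438, 0.258) and green (0.424, 0.335), 78 mm apart (80 expected). The triangulated heights are 64 and 61 mm, near the stated 70 given the short baseline. I'll press blue.

Call:
{"api": "send_rows", "payload": {"moves": [0, 0, 0, 23, -10, 36, 0, 0, 0, 0, 23, -10, 36, 0, 0, 0, 0, 23, -10, 36, 0, 0, 0, 0, 0, 0, 0, 0, 0, 0, 0, 0, 0, 0, 0]}}

```text
clock: 10.4
eef_pos: [0.4373, 0.2576, 0.0887]
orientation: [0.0, 0.975, 0.223, -0.0]
wrist_force: [0.3, -1.8, 0.1]
gripper_width: 0.0008
```

Call:
{"api": "send_rows", "payload": {"moves": [0, 0, 0, 0, 0, 10, 0, 0, 0, 0, 0, 0, 6, 0, 0, 0, 0, 0, 0, 3, 0, 0, 0, 0, 0, 0, 3, 0, 0, 0, 0, 0, 0, 0, 0]}}

```text
clock: 11.02
eef_pos: [0.4375, 0.2578, 0.0661]
orientation: [-0.0, 0.975, 0.223, 0.0]
wrist_force: [-0.1, -0.5, -0.5]
gripper_width: 0.0004
```

Call:
{"api": "send_rows", "payload": {"moves": [0, 0, 0, 0, 0, 2, 0, 0, 0, 0, 0, 0, 0, 0]}}

```text
clock: 11.28
eef_pos: [0.4376, 0.2579, 0.0641]
orientation: [-0.0, 0.975, 0.223, 0.0]
wrist_force: [0.7, -0.0, 0.1]
gripper_width: 0.0003
```

Call:
{"api": "send_rows", "payload": {"moves": [0, 0, 0, 0, 0, 2, 0, 0, 0, 0, 0, 0, 0, 0]}}

```text
clock: 11.52
eef_pos: [0.4376, 0.2579, 0.0623]
orientation: [-0.0, 0.975, 0.223, 0.0]
wrist_force: [-0.5, -0.7, 3.2]
gripper_width: 0.0005
```

Call:
{"api": "send_rows", "payload": {"moves": [0, 0, 0, 0, 0, 1, 0, 0, 0, 0, 0, 0, 0, 0]}}

```text
clock: 11.78
eef_pos: [0.4377, 0.258, 0.0622]
orientation: [-0.0, 0.975, 0.223, 0.0]
wrist_force: [-2.9, -2.1, 10.8]
gripper_width: 0.0005
```

Call:
{"api": "send_rows", "payload": {"moves": [0, 0, 0, 0, 0, 1, 0, 0, 0, 0, 0, 0, 0, 0]}}

```text
clock: 12.02
eef_pos: [0.4378, 0.258, 0.0621]
orientation: [0.0, 0.975, 0.223, 0.001]
wrist_force: [-5.4, -2.2, 19.6]
gripper_width: 0.0005
```

Call:
{"api": "send_rows", "payload": {"moves": [0, 0, 0, 0, 0, -30, 0, 0, 0, 0, -15, 10, -50, 0, 0, 0, 0, -25, 10, -50, 0, 0, 0, 0, -25, 0, 0, 0, 0, 0, 0, 0, 0, 0, 0]}}

```text
clock: 12.65
eef_pos: [0.3867, 0.2113, 0.1905]
orientation: [-0.0, 0.975, 0.223, 0.0]
wrist_force: [0.3, -0.1, 1.0]
gripper_width: 0.0002
```

Call:
{"api": "send_rows", "payload": {"moves": [0, 0, 0, 0, 0, 0, 0]}}

```text
clock: 12.78
eef_pos: [0.388, 0.2118, 0.1897]
orientation: [-0.0, 0.975, 0.223, -0.0]
wrist_force: [-0.2, -0.1, 0.1]
gripper_width: 0.0002
```

```bash
python3 c.py w7
python3 - <<'E'
import cv2
b=cv2.imread('pics/w6.png')[50:200,100:400];c=cv2.imread('pics/w7.png')[50:200,100:400]
cv2.imwrite('pics/cmp2.png',cv2.resize(cv2.vconcat([b,c]),None,fx=2,fy=2,interpolation=cv2.INTER_CUBIC))
E
```

```text
12.775 [0.388  0.2118 0.1897] [-0.0001  0.9748  0.2229 -0.    ] [-0.2322 -0.1138  0.1262] 0.00023382428633239588
[0.4589 0.2472 0.355 ] [ 0.1201  0.8384 -0.5264 -0.075 ] [323.8303   0.     286.0172]
stick [466. 236. 516. 262.] 0.89 [ 0.4244 -0.0344  0.008 ]
blue_top [249. 108. 279. 143.] 0.92 [0.44   0.2587 0.07  ]
green_top [155.  86. 193. 121.] 0.88 [0.4238 0.3344 0.07  ]
red_top [327. 129. 373. 179.] 0.55 [0.4512 0.182  0.075 ]
tape_roll [ 55.   0. 102.   8.] 0.69 [0.4611 0.461  0.015 ]
console [128.  24. 411. 218.] 0.69 [0.445  0.2568 0.05  ]
```

View pics/cmp2.png

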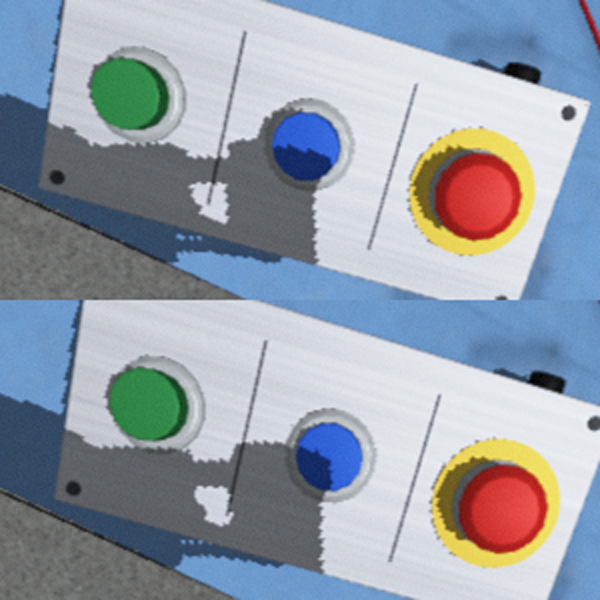

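Blue (bottom picture, its cap at 330,455) now sits lower and centred in its collar, while green and red are still out. Green next.

Call:
{"api": "send_rows", "payload": {"moves": [0, 0, 0, 28.5, -32, 34, 0, 0, 0, 0, 28.5, -32, 34, 0, 0, 0, 0, 28.5, -31, 34, 0, 0, 0, 0, 0, 0, 0, 0, 0, 0, 0, 0, 0, 0, 0]}}

```text
clock: 13.9
eef_pos: [0.4231, 0.3339, 0.0882]
orientation: [0.0, 0.975, 0.223, -0.0]
wrist_force: [-0.5, 0.4, 0.4]
gripper_width: 0.0002
```

Call:
{"api": "send_rows", "payload": {"moves": [0, 0, 0, 0, 0, 10, 0, 0, 0, 0, 0, 0, 7, 0, 0, 0, 0, 0, 0, 4, 0, 0, 0, 0, 0, 0, 3, 0, 0, 0, 0, 0, 0, 0, 0]}}

```text
clock: 14.52
eef_pos: [0.4234, 0.3338, 0.0644]
orientation: [0.0, 0.975, 0.223, -0.0]
wrist_force: [-0.1, -3.6, 4.3]
gripper_width: 0.0004
```

Call:
{"api": "send_rows", "payload": {"moves": [0, 0, 0, 0, 0, 2, 0, 0, 0, 0, 0, 0, 0, 0]}}

```text
clock: 14.78
eef_pos: [0.4235, 0.334, 0.0625]
orientation: [0.0, 0.975, 0.223, 0.0]
wrist_force: [-0.6, -4.5, 5.6]
gripper_width: 0.0005
```

Call:
{"api": "send_rows", "payload": {"moves": [0, 0, 0, 0, 0, 1.5, 0, 0, 0, 0, 0, 0, 0, 0]}}

```text
clock: 15.02
eef_pos: [0.4235, 0.3341, 0.0622]
orientation: [0.0, 0.975, 0.223, 0.0]
wrist_force: [-2.8, -5.5, 13.3]
gripper_width: 0.0004
```

Call:
{"api": "send_rows", "payload": {"moves": [0, 0, 0, 0, 0, 1, 0, 0, 0, 0, 0, 0, 0, 0]}}

```text
clock: 15.28
eef_pos: [0.4236, 0.3341, 0.0621]
orientation: [0.0, 0.975, 0.223, 0.001]
wrist_force: [-5.5, -7.2, 21.4]
gripper_width: 0.0005
```

```bash
python3 c.py w8
python3 - <<'E'
from h import *
a=viewer.read_camera("scene")
cv2.imwrite("pics/s8.png",cv2.resize(a["color"][170:320,130:350,::-1],None,fx=3.5,fy=3.5,interpolation=cv2.INTER_CUBIC))
E
```

```text
15.275 [0.4236 0.3341 0.0621] [0.0002 0.9748 0.2232 0.0007] [-5.518  -7.2005 21.4378] 0.0004955775616955156
[0.4942 0.3696 0.2274] [ 0.1198  0.8386 -0.5262 -0.0742] [323.8303   0.     286.0172]
blue_top [392. 259. 442. 310.] 0.68 [0.4438 0.2657 0.07  ]
green_top [257. 229. 306. 247.] 0.57 [0.4362 0.3439 0.07  ]
red_top [515. 300. 560. 360.] 0.89 [0.4505 0.1941 0.075 ]
tape_roll [ 45.   1. 182.  95.] 0.86 [0.4824 0.4783 0.015 ]
console [209. 138. 560. 390.] 0.95 [0.4407 0.2776 0.05  ]
```

View pics/s8.png

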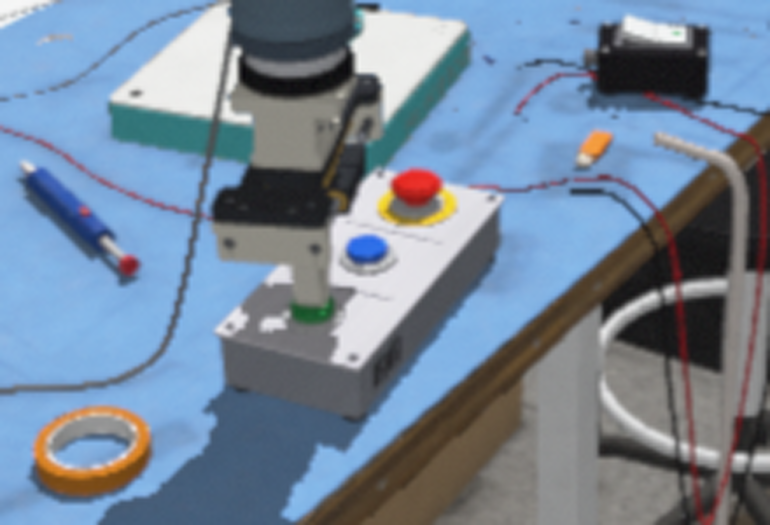

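The scene crop shows the fingers on the sunken green cap (312,310), blue low in its collar (367,250), red raised (416,188), the rocker's dotted end down (675,33), and the tape and stick in place.

```bash
python3 -c "
from h import *
print(r.job_done());s=r.read_state();print(s['clock'],s['eef_pos'],s['wrist_force'])"
```

```text
the job is handed in; nothing more can be done
None
the job is handed in; nothing more can be done
```

I pressed the rocker, then the blue button, then the green button, and handed the job in at about 15.3 s with the fingers still holding green down. The hand-in reports no verdict.

- **Rocker:** the fingers reached a hard stop at 51 mm with 20 N. The dot's height, measured from two views, went from 57.7 to 50 mm, so it is fully on. The box did not visibly move.
- **Blue button:** it stopped at 62.1 mm with 20 N, and the later pictures show it staying in.
- **Green button:** it stopped at 62.1 mm and was held with 21 N at hand-in.
- **Red button and loose items:** the red button was never touched and looks raised in the last picture. The tape, stick and heat sink were never approached. The tape and stick are in place in the last picture. The heat sink was last seen unmoved partway through.

**Disagreements:**
- Two-view heights for the blue and green caps came out at 64 and 61 mm rather than the stated 70. The viewpoints were close together and the colour outlines included the cap sides. The stops at 62 mm match the stated fully-in height.
- At light contact the force reading was about 1 N or less, below the 2–3 N stated for the rocker and the blue button, so I relied on the hard stops.

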